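# Hang a T-handle wrench on the brake bench's tool rail and lock the rail stop

## Task

Pick the T-handle wrench up off its wooden block by the two ends of its crossbar, ease your grip just enough for its shank to swing down under its own weight until it hangs straight down, and grip it again. Hang it by its crossbar across the two rails of the tool rack, between the sliding stop and the wrench that already hangs there, well clear of both, and let go. Then push the stop up to its crossbar (less than a finger's width away), and only then flip the stop's cam lever right down to clamp it; leave the other wrench hanging and do not shift the spray can or the steel cones.

Things in the scene. Friction and masses are not known exactly. Their poses are not given: they have to be found in the camera images.
- key_bar (a point): Middle of the crossbar of the loose steel T-handle wrench (about 0.18 kg) lying on a wooden block. Crossbar: round, 12 mm diameter, 58 mm long over the 7 mm diameter, 4 mm long stub ends by which it is gripped, along point y; 31 mm above the bench. Shank 12 mm diameter, along point -x. Hanging plumb, point x points up. Mass centre some 50 mm down the shank: a firm pinch holds it level, a slack one lets it swing.
- key_tip (a point): Middle of the end face of the loose wrench's socket, 120 mm from key_bar along its -x. The socket is 16 mm in diameter and 30 mm long.
- rail_mid (a point): Middle of the fixed rack's slot, level with its rails' tops, 150 mm above the bench. Two steel rails along point y, 314 mm long, 9 mm wide, 12 mm thick, 23 mm slot between; outer edges 20.5 mm from the middle; end posts at y = +-150 mm, flush with the tops. A wrench hangs with its shank in the slot and crossbar along point x across both rails, its middle 6 mm above their tops.
- spare_bar (a point): Middle of the crossbar (62 mm long, 12 mm diameter) of the slightly larger wrench that already hangs on the rack, about 120 mm from rail_mid towards rack +y. Must stay hanging.
- stop (a joint): Position of the sliding stop along the rails, m: 0 at 100 mm from rail_mid on the rack's -y side, growing towards rack +y (towards the hanging wrench), to 0.2 at most. Slides stiffly (about 2.5 N) and stays where it is left.
- stop_face (a point): Middle of the stop's +y face, 20 mm above the rails' tops; axes as the rack's. The stop is a dark steel block astride the rails, 50 mm (x) by 24 mm (y), from the rails' tops to 40 mm above them; lugs for the lever's pivot rise at its middle to 58 mm above. It is pushed on its -y face, 24 mm behind this one.
- lever (a joint): Angle of the cam lever on the stop, rad: 0 upright (loose), 1.57 flipped down flat towards the rack's -x side (the robot's side), fully clamped, against its stop. It stays where it is left; about 2 N at its end moves it.
- lever_hinge (a point): Pivot of the cam lever, at the stop's middle, 50 mm above the rails' tops; the pivot axis is along rack y.
- lever_end (a point): End of the cam lever, 65 mm from its pivot. The lever is a smooth steel strip 12 mm wide (rack y) and 8 mm thick with a black sleeve over its last 18 mm.
- can: Spray can, 60 mm diameter, 170 mm tall, standing beyond the loose wrench; origin at the centre of its underside. Leave it alone.
- cone: Steel centring cone, 68 mm diameter, 40 mm tall, beyond the loose wrench; origin at the centre of its underside. Leave it alone.
- cone2: Smaller dark steel cone, 54 mm diameter, 30 mm tall, on the robot's side of the rack; origin at the centre of its underside. Leave it alone.
- block: Wooden block fixed to the bench, under the loose wrench: 150 mm (x) x 34 mm (y) x 25 mm tall; origin at the centre of its underside. The wrench lies along it with its crossbar near the block's +x end, both crossbar ends jutting 12 mm out over the sides.
Things that resemble listed ones, but are neither listed nor needed, are in the scene too. Leave any pink look-alike of the part that bears spare_bar alone. Leave any pink look-alike of the part that bears key_bar alone.

How it is judged:
By the outcome, as a careful person would: the job done as asked, in the order asked, and still so for the second after the job is handed in, with the robot touching nothing.
It also fails if it takes over 72 s, if anything falls off the work surface, if the arm or the gripper's body presses on something with over 40 N, if the wrist force passes 120 N, or if a joint passes its speed limit or range.

## Robot

A 6-joint arm with a two-finger parallel gripper is mounted at the origin on the work surface. World frame = base frame: x ahead of the robot, y to its left, z up, the work surface at z = 0. Lengths are in m, angles in rad, forces in N, time in s.
With the tool pointing down it reaches from about 0.325 to 1 m from the base axis. Payload 5.1 kg.
Tool frame: the origin (TCP) lies midway between the tips of the shut fingers; the grasp point (between the pads) lies 19 mm behind it (arm.tcp_to_grasp is the distance from the TCP to the grasp point, in m); z points along the fingers, y is the line along which they close (so a half turn about z gives the same grasp; the last joint's range is limited). The gripper opens to 85 mm and grips with 20 to 120 N. Pads are 22 mm wide; open, the fingers measure 114 mm over their backs; the gripper's body (76 mm by 85 mm) begins 54 mm behind the grasp point. The pads swing forward as they close: fully open they stand 13 mm farther back than shut.
Start: joints at [-1.345, 0.124, 1.65, -0, 1.367, -0.083], TCP at [0.198, -0.619, 0.231] pointing down, gripper open.
Joint ranges: [-2.61, 2.61], [-1.02, 2.33], [0.03, 2.71], [-1.35, 4.49], [0.32, 2.68], [-2.91, 2.91]. Speed limits (rad/s): [2.57, 2.57, 3.14, 3.14, 3.14, 3.14].

## Interface

Orientations are given as a 3x3 rotation matrix whose columns are the frame's x, y, z axes.
In Python, from workcell import arm gives the robot as it stands.
- The arm moves only by the shell command python3 -m handwheel 'ROWS'. ROWS is JSON, one flat list of numbers, 7 for each row, row after row: the shift along the tool's x, y, z normalised to -1 to 1, where 1 is 0.025 m, then the turn, a rotation vector about the tool's x, y, z normalised to -1 to 1, where 1 is 0.08 rad, then the opening, from 0 (shut) to 1 (fully open). In form: [tx, ty, tz, wx, wy, wz, fingers, tx, ty, tz, wx, wy, wz, fingers, ...]. A call has exactly 8 rows; each row shifts and turns the commanded pose from where the row before left it, along the tool's axes as they then stand; what a row does not reach is not made up. A row lasts 1/10 s, in which the tool goes at most 50 mm and 8.59 degrees, less where a joint would pass 70% of its speed; a pose out of reach is approached as far as the arm can. A call with a number of a shift or a turn outside -1 to 1 is refused whole. A call with a gripper value outside its range is refused whole. The fingers move at their own pace and stop on an object; the grip force is fixed at half the most. Time passes only in rows, so rows that do not move let the fingers close, or fill a call up. It gives the time, the measured TCP pose, the force, the opening and the grip force at its end, in the units of the state.
- arm.get_obs(): the state, without advancing time (a new reading comes with each control period).
- arm.capture(name): name is "scene" or "top"; returns (picture, depth): 400x640x3 uint8, red, green, blue; 400x640 float32, m along the optical axis (not along the pixel's ray), 0 where there is no reading.
- arm.camera_info(name): a dict with "vertical_fov" (degrees; the focal length in pixels is half the picture's height over the tangent of half this angle, whatever the lens; pixels are square), "cx", "cy" (the principal point, pixels), "k1" (the pictures are not rectified: a ray, as slopes to the right and down, at radius r is drawn at 1 + k1 r^2 times it, then the intrinsics apply), "R" (3x3) and "t" (3): a world point X has camera coordinates R X + t. Camera axes: x right, y down, z forward; pixel columns grow to the right and rows downward; lengths in m; the calibration is good to about 2 mm. A picture is of the moment at which its call begins. camera_info takes no time and is no camera call.
- arm.close_job(): hands the job in; it is judged then, once.
The state is a dict: "clock": time; "joint_pos": joint angles; "qd": joint speeds; "tau": joint torques, N m; "tool_pos": TCP position; "orientation": TCP orientation; "contact_force": force on the tool from outside, world axes, zero at the start; "moment": the same for the moment, N m; "finger_gap": opening from 0.0 (shut) to 1.0 (fully open); "finger_force": force on a finger pad.
Only numpy, scipy, OpenCV 4.12 (cv2) and the standard library are available. Lean on these libraries where they do the work, as an engineer would, in place of code of your own. Each camera call takes 0.05 s, during which the arm holds its last target. There are 200 camera calls.

## Working session

There is one attempt and no reset: what is moved stays moved. The work goes in short steps, Python scripts to look and compute and a shell command to move; the robot and the scene stay as the last step left them, time stands still between calls to the robot, and variables do not carry over. Pictures are saved under pics/ and viewed, at most 10 in all, crops included, and the job is handed in when it is done.

```bash
mkdir -p pics; cat > h.py <<'E'
import numpy as np, cv2
from workcell import arm
def cap(n):
    p,d=arm.capture(n); return p,d
def info(n):
    c=arm.camera_info(n); f=200/np.tan(np.radians(c["vertical_fov"])/2)
    return c,f,np.array(c["R"]),np.array(c["t"])
def ray(n,u,v):
    c,f,R,t=info(n)
    xd=np.array([(u-c["cx"])/f,(v-c["cy"])/f]); x=xd.copy()
    for _ in range(30): x=xd/(1+c["k1"]*(x@x))
    return -R.T@t, R.T@np.array([x[0],x[1],1.])
def onz(n,u,v,z):
    o,d=ray(n,u,v); return o+d*(z-o[2])/d[2]
def at(n,u,v,depth):
    o,d=ray(n,u,v); return o+d*depth
def proj(n,X):
    c,f,R,t=info(n); X=R@np.array(X)+t; x=X[:2]/X[2]; x=x*(1+c["k1"]*(x@x))
    return np.array([c["cx"],c["cy"]])+f*x
E
python3 - <<'E'
from h import *
for n in("scene","top"):
    p,d=cap(n); np.savez(f"{n}0.npz",p=p,d=d); cv2.imwrite(f"pics/{n}0.png",p[:,:,::-1])
    c,f,R,t=info(n); print(n,f,c["cx"],c["cy"],c["k1"],(-R.T@t).round(3),R[2].round(3))
print(arm.get_obs())
E
```

```text
scene 419.17213758872845 318.48672235011776 199.6925375551223 -0.10113747927110155 [ 0.96  -0.612  0.809] [-0.388  0.665 -0.638]
top 500.41637159766054 315.22450841371165 203.09831910683275 -0.14922962262981476 [0.381 0.019 1.165] [ 0.193  0.016 -0.981]
{'clock': 0.1, 'joint_pos': array([-1.34458290e+00,  1.24409829e-01,  1.65157119e+00,  1.07938451e-05,
        1.36748211e+00, -8.26116265e-02]), 'qd': array([ 0.00065086, -0.00258482, -0.00072433,  0.00119559, -0.00036197,
       -0.00118283]), 'tau': array([ 1.76339704e-04, -4.24932969e+01, -3.66653216e+01, -1.07403932e-04,
        3.95854586e-03, -8.56853628e-07]), 'tool_pos': array([ 0.19740226, -0.61871087,  0.23017544]), 'orientation': array([[ 9.52692039e-01,  3.03937018e-01, -4.09224306e-04],
       [ 3.03937249e-01, -9.52690305e-01,  1.82518899e-03],
       [ 1.64878469e-04, -1.86322153e-03, -9.99998251e-01]]), 'contact_force': array([-0.55560878,  0.82959831, -0.21462781]), 'moment': array([-0.00510163, -0.00365155, -0.03035778]), 'finger_force': 0.0, 'finger_gap': 1.000950116737998}
```

View pics/scene0.png

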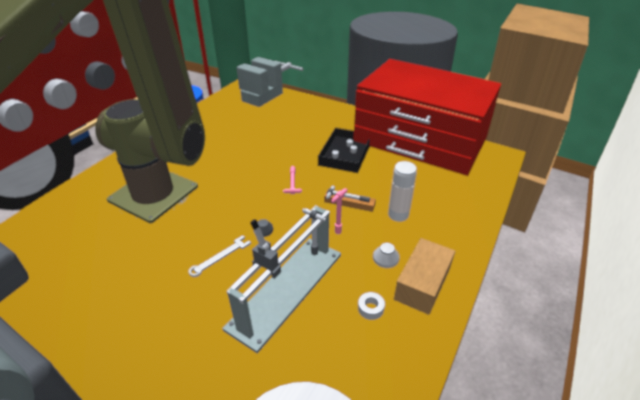

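View pics/top0.png

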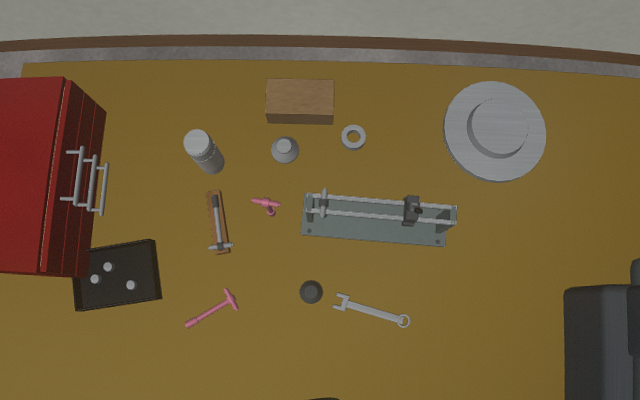

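The scene view shows the steel wrench on its wooden block at (350,198), the rack around (285,250), pink look-alikes at (292,182) and (340,205). In the top view the steel T-wrench lies on its block at (218,222), with its crossbar near (220,246). The hanging steel wrench is at (323,203), the stop at (412,208), pink ones at (210,310) and (265,205). The candidates for key_bar are (220,246) and pink (230,300); the steel one on the wooden block fits. I'll confirm that in a crop.

```bash
python3 - <<'E'
from h import *
p=cv2.imread("pics/top0.png")
a=cv2.resize(p[180:265,180:280],None,fx=4,fy=4,interpolation=cv2.INTER_CUBIC)
b=cv2.resize(p[180:250,290:470],None,fx=4,fy=4,interpolation=cv2.INTER_CUBIC)
o=np.zeros((600,720,3),np.uint8); o[:280]=b[:280]; o[285:600,:400]=a[:315]
cv2.imwrite("pics/crop0.png",o)
d=np.load("top0.npz")["d"]
for (u,v) in [(220,246),(216,225),(214,203),(219,215),(412,208),(323,203),(340,199),(340,216)]:
    print(u,v,d[v,u],at("top",u,v,d[v,u]).round(4))
E
```

```text
220 246 1.1319124 [0.4979 0.251  0.0378]
216 225 1.1439044 [0.5463 0.2638 0.0353]
214 203 1.1434097 [0.5958 0.2695 0.0456]
219 215 1.1534833 [0.5707 0.2593 0.0302]
412 208 0.9540854 [ 0.5615 -0.1518  0.225 ]
323 203 1.0194713 [0.5788 0.0191 0.1645]
340 199 1.0339537 [ 0.5907 -0.0158  0.1516]
340 216 1.166817 [ 0.5786 -0.0212  0.0137]
```

View pics/crop0.png

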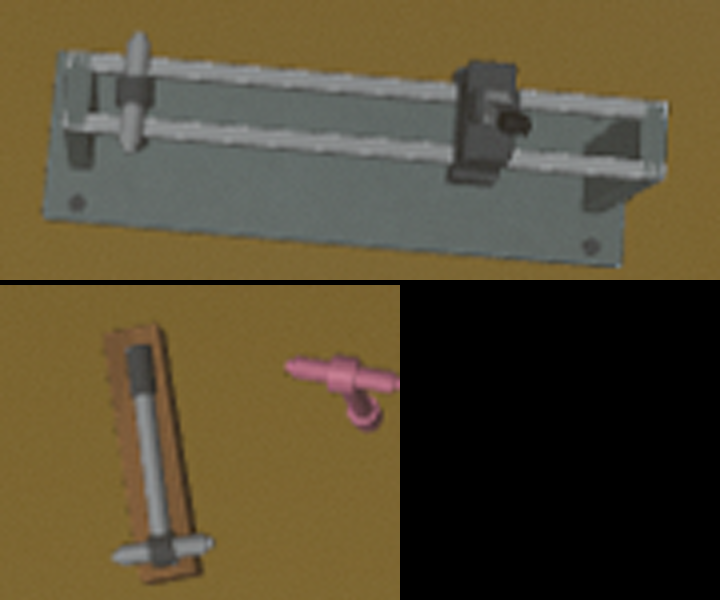

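The crop confirms it: the steel wrench is on the wooden block, with crossbar ends at about top (208,247.5) and (233,244.5) and its dark socket at (214,196). The rack shows both rails, the spare at (323,203) and the stop at (412,210) with its lever upright. Next I'll measure it.

```bash
python3 - <<'E'
from h import *
z=np.load("top0.npz"); p=z["p"]; hsv=cv2.cvtColor(p,cv2.COLOR_RGB2HSV); S=hsv[:,:,1]
# key
m=np.zeros(S.shape,np.uint8); m[190:262,200:240]=(S[190:262,200:240]<95)
n,l,st,_=cv2.connectedComponentsWithStats(m); k=1+np.argmax(st[1:,4]); m=(l==k)
print(st[k])
vs,us=np.nonzero(m)
P=np.array([onz("top",u,v,.033)[:2] for u,v in zip(us,vs)])
c=P.mean(0)
# shank axis: points between 
w,V=np.linalg.eigh(np.cov(P.T)); ax=V[:,1]; ax*=np.sign(-ax[0])  # towards robot (crossbar)
for _ in range(3):
    s=(P-c)@ax; nrm=np.array([-ax[1],ax[0]]); q=(P-c)@nrm
    sh=(abs(q)<.02)&(s>s.min()+.035)&(s<s.max()-.022)
    Q=P[sh]; c2=Q.mean(0); ww,VV=np.linalg.eigh(np.cov(Q.T)); a=VV[:,1]; ax=a*np.sign(-a[0]); c=c2
nrm=np.array([-ax[1],ax[0]]); s=(P-c)@ax; q=(P-c)@nrm
print("ax",ax,"len",s.max()-s.min()); b=abs(q)>.013
print("bar q range",q[b].min(),q[b].max(),"s range of bar",s[b].min(),s[b].max(), s[b].mean())
bs=s[b].mean(); print("key_bar",c+ax*bs,"tip by120",c+ax*(bs-.12),"tip seen",c+ax*s.min(), "mid bar",c+ax*bs+nrm*(q[b].min()+q[b].max())/2)
print("yaw x", np.degrees(np.arctan2(ax[1],ax[0])))
# rack by depth: points height 0.14..0.156
d=z["d"]
pts=[]
for v in range(180,250):
    for u in range(295,470):
        if d[v,u]>0:
            X=at("top",u,v,d[v,u]); pts.append([u,v,*X])
A=np.array(pts)
r=A[(A[:,4]>.142)&(A[:,4]<.158)&(A[:,2]>.5)&(A[:,2]<.66)]
X=np.array([onz("top",u,v,.150)[:2] for u,v in r[:,:2]])
(cx,cy),(w_,h_),an=cv2.minAreaRect((X*1000).astype(np.float32)); print("rack rect",cx,cy,w_,h_,an,len(X), "zmed",np.median(r[:,4]))
s=A[(A[:,4]>.175)&(A[:,4]<.200)]; print("stop body",s[:,2:].min(0),s[:,2:].max(0),s[:,2:].mean(0))
s=A[(A[:,4]>.20)]; print("lever",s[:,2:].min(0),s[:,2:].max(0))
s=A[(A[:,4]>.158)&(A[:,3]>-.02)]; print("spare",s[:,2:].min(0),s[:,2:].max(0),s[:,2:].mean(0))
E
```

```text
[208 195  26  56 423]
ax [-0.98223805 -0.18763903] len 0.13055396574769723
bar q range -0.02898234858895343 0.029396568776026043 s range of bar 0.0422715255275876 0.05490696990020755 0.04850089186667267
key_bar [0.49911077 0.25119166] tip by120 [0.61697934 0.27370834] tip seen [0.6179016  0.27388452] mid bar [0.49914964 0.25098823]
yaw x -169.18496736621486Traceback (most recent call last):
  File "<stdin>", line 27, in <module>
  File "h.py", line 16, in at
    o,d=ray(n,u,v); return o+d*depth
        ~~~^^^^^^^
  File "h.py", line 9, in ray
    c,f,R,t=info(n)
            ~~~~^^^
  File "h.py", line 6, in info
    c=arm.camera_info(n); f=200/np.tan(np.radians(c["vertical_fov"])/2)
ValueError: time passes only in moves, steps and waits
```

```bash
sed -i 's/^def info(n):/import functools\n@functools.lru_cache(None)\ndef info(n):/' h.py; python3 - <<'E'
from h import *
z=np.load("top0.npz"); d=z["d"]; pts=[]
for v in range(180,250):
    for u in range(295,470):
        if d[v,u]>0: pts.append([u,v,*at("top",u,v,d[v,u])])
A=np.array(pts)
r=A[(A[:,4]>.142)&(A[:,4]<.158)&(A[:,2]>.5)&(A[:,2]<.66)]
X=np.array([onz("top",u,v,.150)[:2] for u,v in r[:,:2]])
R=cv2.minAreaRect((X*1000).astype(np.float32)); print("rack rect",R,len(X),"zmed",np.median(r[:,4]))
# line fit of each rail
c=X.mean(0); w,V=np.linalg.eigh(np.cov(X.T)); ax=V[:,1]*np.sign(V[1,1]); nx=np.array([ax[1],-ax[0]])
q=(X-c)@nx; s=(X-c)@ax; print("rack y",ax,"x",nx,"yaw",np.degrees(np.arctan2(nx[1],nx[0])))
mid=(s>s.min()+.06)&(s<s.max()-.06)
for sg in(1,-1):
    k=mid&(q*sg>0); print("rail",q[k].mean(),q[k].min(),q[k].max(),np.polyfit(s[k],q[k],1))
print("ext",s.min(),s.max(),"c",c, "mid",c+ax*(s.min()+s.max())/2)
def rep(nm,k):
    Y=A[k][:,2:4]-c; print(nm,k.sum(),"y",(Y@ax).min(),(Y@ax).max(),"x",(Y@nx).min(),(Y@nx).max(),"z",A[k][:,4].min(),A[k][:,4].max())
rep("stoptop",(A[:,4]>.180)&(A[:,4]<.197)); rep("lug/lev",A[:,4]>.2); rep("levtop",A[:,4]>.235)
rep("spare",(A[:,4]>.159)&(A[:,3]>-.02))
E
```

```text
rack rect ((572.276611328125, -102.02532958984375), (313.0350036621094, 58.429386138916016), 86.73362731933594) 1502 zmed 0.1508338868266227
rack y [0.06346683 0.99798395] x [ 0.99798395 -0.06346683] yaw -3.638827149510507
rail 0.016362795183676563 0.00024343417323401624 0.030141950192698386 [-0.0043455  0.0164032]
rail -0.016217815998432545 -0.028239872596090468 -0.0018529366227863315 [ 0.01055147 -0.01625218]
ext -0.15761506500148806 0.1555196260484722 c [ 0.5717207  -0.10099643] mid [ 0.57165421 -0.10204204]
stoptop 209 y -0.06897015285398603 -0.04485429762031575 x -0.02416527041972144 0.025903129391053974 z 0.18120371314161476 0.19641761241010602
lug/lev 136 y -0.06777688683144378 -0.04552715156731411 x -0.023089994522921656 0.009743998493942007 z 0.20031218380938887 0.2667934204119743
levtop 55 y -0.06448762112261072 -0.05078704792050583 x -0.023089994522921656 -0.006586615944163034 z 0.23505627446917865 0.2667934204119743
spare 169 y 0.10982296120186107 0.12891332922271728 x -0.030686081180943483 0.03170650629263506 z 0.15904657435603053 0.17087558264815195
```

Key bar is at (0.499, 0.251), yaw −169°; its 58 mm bar and 120 mm length match. Rack mid is at (0.572, −0.102), yaw about −3.5°. The stop's middle is at s≈−0.056 and the spare at s≈+0.120. Now I'll travel to above the wrench.

```bash
cat > go.py <<'E'
# usage: go.py x y z yaw_of_tool_y_deg [tilt_deg about horizontal tool-y axis]
import sys; from h import *
from scipy.spatial.transform import Rotation as Ro
o=arm.get_obs(); p=o["tool_pos"]; R=np.array(o["orientation"])
a=[float(v) for v in sys.argv[1:]]
yy=np.radians(a[3]); y=np.array([np.cos(yy),np.sin(yy),0]); zz=np.array([0,0,-1.]); 
if len(a)>4: zz=Ro.from_rotvec(y*np.radians(a[4])).apply(zz)
T=np.c_[np.cross(y,zz),y,zz]
print("t",round(float(o["clock"]),2),"p",p.round(4),"gap",round(float(o["finger_gap"]),3),"F",np.round(o["contact_force"],1),"ff",round(float(o["finger_force"]),1),"q",np.round(o["joint_pos"],2))
print("shift units (tool axes now)",(R.T@(np.array(a[:3])-p)/.025).round(2),"(after turn axes)",(T.T@(np.array(a[:3])-p)/.025).round(2),"turn units",(Ro.from_matrix(R.T@T).as_rotvec()/.08).round(2))
E
A='[0.69,-0.92,0,0,0,0,1, 0.69,-0.92,0,0,0,0,1, 0.69,-0.92,0,0,0,0,1, 0.69,-0.92,0,0,0,0,1, 0.69,-0.92,0,0,0,0,1, 0.69,-0.92,0,0,0,0,1, 0.69,-0.92,0,0,0,0,1, 0.69,-0.92,0,0,0,0,1]'
python3 -m handwheel '[0.69,-0.92,0,0,0,0,1, 0.69,-0.92,0,0,0,0,1, 0.69,-0.92,0,0,0,0,1, 0.69,-0.92,0,0,0,0,1, 0.69,-0.92,0,0,0,0,1, 0.69,-0.92,0,0,0,0,1, 0.69,-0.92,0,0,0,0,1, 0.69,-0.92,0,0,0,0,1]'
python3 go.py 0.499 0.251 0.12 -79.2
```

```text
clock: 0.9
tool_pos: [0.2731, -0.4006, 0.2307]
orientation: [[0.953, 0.304, -0.0], [0.304, -0.953, 0.001], [-0.0, -0.001, -1.0]]
contact_force: [0.4, 0.5, 0.1]
finger_gap: 1.002
finger_force: 0.0
t 0.9 p [ 0.2731 -0.4006  0.2307] gap 1.002 F [0.4 0.5 0.1] ff 0.0 q [-1.08 -0.25  2.01  0.    1.39  0.18]
shift units (tool axes now) [ 16.52 -22.09   4.45] (after turn axes) [ 13.76 -23.91   4.43] turn units [-0.01  0.    1.5 ]
```

```bash

python3 -m handwheel '[0.69,-0.92,0,0,0,0,1, 0.69,-0.92,0,0,0,0,1, 0.69,-0.92,0,0,0,0,1, 0.69,-0.92,0,0,0,0,1, 0.69,-0.92,0,0,0,0,1, 0.69,-0.92,0,0,0,0,1, 0.69,-0.92,0,0,0,0,1, 0.69,-0.92,0,0,0,0,1]' | grep pos
python3 -m handwheel '[0.69,-0.92,0,0,0,0,1, 0.69,-0.92,0,0,0,0,1, 0.69,-0.92,0,0,0,0,1, 0.69,-0.92,0,0,0,0,1, 0.69,-0.92,0,0,0,0,1, 0.69,-0.92,0,0,0,0,1, 0.69,-0.92,0,0,0,0,1, 0.69,-0.92,0,0,0,0,1]' | grep pos
python3 -m handwheel '[0.69,-0.92,0,0,0,0,1, 0.69,-0.92,0,0,0,0,1, 0.69,-0.92,0,0,0,0,1, 0.69,-0.92,0,0,0,0,1, 0.69,-0.92,0.5,0,0,0,1, 0.6,-0.8,0.8,0,0,0,1, 0,0,0,0,0,0.75,1, 0,0,0,0,0,0.75,1]'
python3 go.py 0.499 0.251 0.12 -79.2
```

```text
tool_pos: [0.3486, -0.1835, 0.2309]
tool_pos: [0.4241, 0.0337, 0.2309]
clock: 3.3
tool_pos: [0.4787, 0.1924, 0.197]
orientation: [[0.982, 0.187, -0.003], [0.187, -0.982, -0.001], [-0.003, 0.0, -1.0]]
contact_force: [-0.3, 0.2, 0.0]
finger_gap: 1.001
finger_force: 0.0
t 3.3 p [0.4787 0.1924 0.197 ] gap 1.001 F [-0.3  0.2  0. ] ff 0.0 q [ 0.28 -0.15  1.98 -0.    1.32  1.66]
shift units (tool axes now) [ 1.24 -2.15  3.08] (after turn axes) [ 1.23 -2.15  3.08] turn units [ 0.    0.04 -0.01]
```

```bash

python3 -m handwheel '[0.42,-0.72,0.5,0,0,0,1, 0.42,-0.72,0.7,0,0.04,0,1, 0.4,-0.71,0.8,0,0,0,1, 0,0,0.9,0,0,0,1, 0,0,0.9,0,0,0,1, 0,0,0.9,0,0,0,1, 0,0,0.6,0,0,0,1, 0,0,0,0,0,0,1]'|grep pos
python3 - <<'E'
from h import *
o=np.zeros((500,800,3),np.uint8)
for i,(n,X,w) in enumerate((("scene",(.499,.251,.05),40),("top",(.52,.251,.05),40))):
    p,d=cap(n); u,v=proj(n,X).astype(int); print(n,u,v)
    c=p[v-50:v+50,u-40:u+40,::-1]; o[:,i*400:i*400+400]=cv2.resize(c,(400,500),interpolation=cv2.INTER_CUBIC)
    np.savez(f"{n}1.npz",p=p,d=d)
cv2.imwrite("pics/g1.png",o)
E
python3 go.py 0.499 0.251 0.008 -79.2
```

```text
tool_pos: [0.4982, 0.2497, 0.0633]
scene 330 186
top 219 235
t 4.2 p [0.5004 0.2505 0.0666] gap 1.002 F [-0.2  0.1  0.3] ff 0.0 q [ 0.37  0.09  1.99 -0.    1.07  1.75]
shift units (tool axes now) [-0.06 -0.03  2.34] (after turn axes) [-0.05 -0.03  2.34] turn units [-0.   -0.04  0.  ]
```

View pics/g1.png

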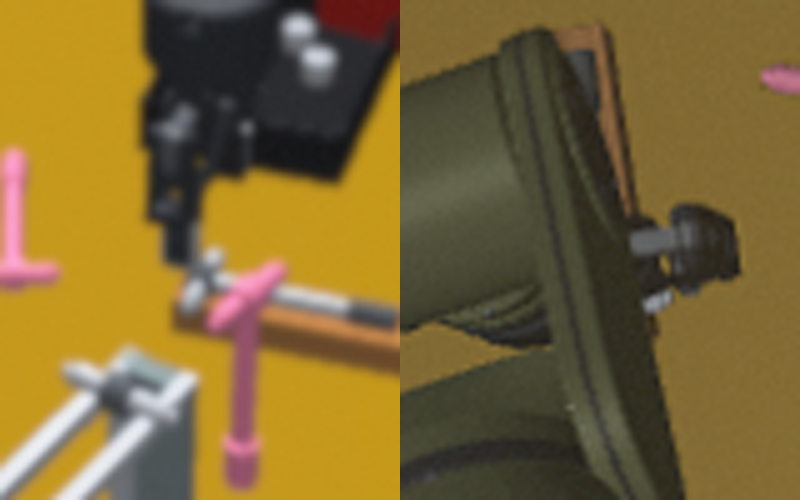

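```bash
python3 - <<'E'
from h import *
o=arm.get_obs();p=o["tool_pos"];R=np.array(o["orientation"])
for zb in(-.013,-.032,-.05,-.09):
    X=p+R@[0,.0425,zb]; a=proj("scene",X); b=proj("top",X)
    print(X.round(3),"scene crop",((a-[290,136])*5).round(),"top crop",((b-[179,185])*5+[400,0]).round())
y=np.array([.1875,-.982,0]);k=np.array([.4991,.2511,.031])
for s in(.029,-.029):print("bar end",((proj("scene",k+s*y)-[290,136])*5).round(),((proj("top",k+s*y)-[179,185])*5+[400,0]).round())
t=[.6173,.2738,.031];print("tip",((proj("scene",t)-[290,136])*5).round())
E
```

```text
[0.508 0.209 0.08 ] scene crop [184. 256.] top crop [683. 274.]
[0.508 0.209 0.099] scene crop [184. 229.] top crop [675. 269.]
[0.508 0.209 0.117] scene crop [184. 203.] top crop [668. 264.]
[0.508 0.209 0.157] scene crop [185. 144.] top crop [651. 252.]
bar end [189. 307.] [670. 294.]
bar end [219. 249.] [546. 314.]
tip [401. 320.]
```

```bash

python3 -m handwheel '[-0.03,0,0.6,0,-0.04,0,1, -0.03,0,0.6,0,0,0,1, 0,0,0.6,0,0,0,1, 0,0,0.54,0,0,0,1, 0,0,0,0,0,0,1, 0,0,0,0,0,0,1, 0,0,0,0,0,0,0.8, 0,0,0,0,0,0,0.75]'
python3 go.py 0.499 0.251 0.008 -79.2
```

```text
clock: 5.0
tool_pos: [0.4996, 0.2505, 0.0087]
orientation: [[0.982, 0.188, 0.002], [0.188, -0.982, 0.001], [0.002, -0.0, -1.0]]
contact_force: [-1.2, -0.7, -0.1]
finger_gap: 0.757
finger_force: 0.0
t 5.0 p [0.4996 0.2505 0.0087] gap 0.757 F [-1.2 -0.7 -0.1] ff 0.0 q [0.37 0.17 2.01 0.   0.96 1.75]
shift units (tool axes now) [-0.02 -0.02  0.03] (after turn axes) [-0.02 -0.02  0.03] turn units [-0.   -0.02  0.  ]
```

```bash

python3 -m handwheel '[0,0,0,0,0,0,0.7, 0,0,0,0,0,0,0.4, 0,0,0,0,0,0,0, 0,0,0,0,0,0,0, 0,0,0,0,0,0,0, 0,0,0,0,0,0,0, 0,0,0,0,0,0,0, 0,0,0,0,0,0,0]'
```

```text
clock: 5.8
tool_pos: [0.4994, 0.2504, 0.0093]
orientation: [[0.982, 0.188, 0.001], [0.188, -0.982, 0.0], [0.001, 0.0, -1.0]]
contact_force: [-2.3, -1.0, 6.0]
finger_gap: 0.637
finger_force: 61.8
```

```bash

python3 -m handwheel '[0,0,-0.2,0,0,0,0, 0,0,-0.5,0,0,0,0, 0,0,-0.9,0,0,0,0, 0,0,-1,0,0,0,0, 0,0,-1,0,0,0,0, 0,0,-1,0,0,0,0, 0,0,-1,0,0,0,0, 0,0,-1,0,0,0,0]'
python3 -m handwheel '[0,0,-1,0,0,0,0, 0,0,-1,0,0,0,0, 0,0,-1,0,0,0,0, 0,0,-1,0,0,0,0, 0,0,-0.6,0,0,0,0, 0,0,-0.3,0,0,0,0, 0,0,0,0,0,0,0, 0,0,0,0,0,0,0]'
python3 - <<'E'
from h import *
p,d=cap("scene"); g=arm.get_obs()["tool_pos"]; u,v=proj("scene",g).astype(int); print(u,v)
cv2.imwrite("pics/lift.png",cv2.resize(p[v-60:v+60,u-70:u+70,::-1],None,fx=4,fy=4,interpolation=cv2.INTER_CUBIC))
E
```

```text
clock: 6.6
tool_pos: [0.4983, 0.2501, 0.1742]
orientation: [[0.982, 0.188, -0.0], [0.188, -0.982, -0.0], [-0.0, -0.0, -1.0]]
contact_force: [0.6, 0.2, -2.5]
finger_gap: 0.641
finger_force: 63.4
clock: 7.4
tool_pos: [0.4983, 0.25, 0.294]
orientation: [[0.982, 0.188, -0.002], [0.188, -0.982, -0.001], [-0.002, 0.0, -1.0]]
contact_force: [0.3, -0.0, -2.9]
finger_gap: 0.636
finger_force: 63.4
331 112
```

View pics/lift.png

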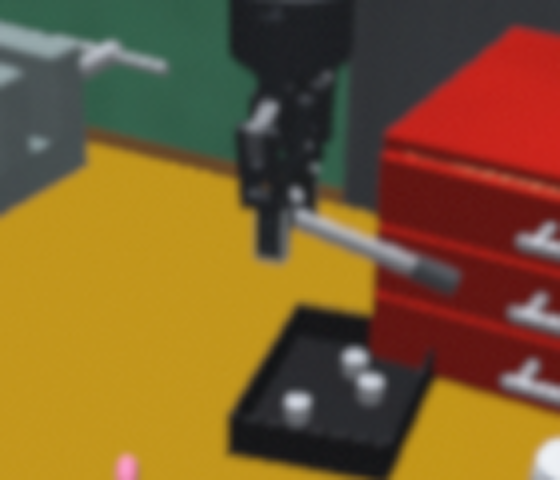

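The wrench is held level at (330–460, 215–275) in the crop. Now I'll ease the grip in small steps and watch the force.

```bash
cat > mo.py <<'E'
from h import *
o=arm.get_obs(); print(round(float(o["clock"]),2),"M",np.round(o["moment"],3),"F",np.round(o["contact_force"],2),"gap",o["finger_gap"],"ff",o["finger_force"])
E
python3 mo.py
python3 -m handwheel '[0,0,0,0,0,0,0.60, 0,0,0,0,0,0,0.60, 0,0,0,0,0,0,0.61, 0,0,0,0,0,0,0.61, 0,0,0,0,0,0,0.62, 0,0,0,0,0,0,0.62, 0,0,0,0,0,0,0.62, 0,0,0,0,0,0,0.62]'|grep finger; python3 mo.py
python3 -m handwheel '[0,0,0,0,0,0,0.625, 0,0,0,0,0,0,0.625, 0,0,0,0,0,0,0.63, 0,0,0,0,0,0,0.63, 0,0,0,0,0,0,0.633, 0,0,0,0,0,0,0.633, 0,0,0,0,0,0,0.635, 0,0,0,0,0,0,0.635]'|grep finger; python3 mo.py
```

```text
7.45 M [-0.005  0.069 -0.002] F [ 0.02 -0.17 -2.38] gap 0.6380825410055111 ff 63.4237003326416
finger_gap: 0.635
finger_force: 63.4
8.25 M [ 0.055  0.11  -0.041] F [ 1.15 -0.16 -1.66] gap 0.6347199078948004 ff 63.42391848564148
finger_gap: 0.636
finger_force: 62.4
9.05 M [-0.003  0.122  0.005] F [-0.32 -0.18 -1.57] gap 0.6364192551616524 ff 62.387259006500244
```

```bash

python3 -m handwheel '[0,0,0,0,0,0,0.637, 0,0,0,0,0,0,0.637, 0,0,0,0,0,0,0.637, 0,0,0,0,0,0,0.637, 0,0,0,0,0,0,0.639, 0,0,0,0,0,0,0.639, 0,0,0,0,0,0,0.639, 0,0,0,0,0,0,0.639]'|grep finger; python3 mo.py
python3 -m handwheel '[0,0,0,0,0,0,0.641, 0,0,0,0,0,0,0.641, 0,0,0,0,0,0,0.641, 0,0,0,0,0,0,0.641, 0,0,0,0,0,0,0.643, 0,0,0,0,0,0,0.643, 0,0,0,0,0,0,0.643, 0,0,0,0,0,0,0.643]'|grep finger; python3 mo.py
```

```text
finger_gap: 0.643
finger_force: 56.8
9.85 M [-0.033  0.101 -0.004] F [-0.11  1.3  -2.4 ] gap 0.643226493837592 ff 56.759079694747925
finger_gap: 0.643
finger_force: 51.1
10.65 M [ 0.033  0.013 -0.013] F [-0.53 -0.35 -2.12] gap 0.6432285449074067 ff 51.12431287765503
```

```bash

python3 -m handwheel '[0,0,0,0,0,0,0.646, 0,0,0,0,0,0,0.649, 0,0,0,0,0,0,0.652, 0,0,0,0,0,0,0.654, 0,0,0,0,0,0,0.656, 0,0,0,0,0,0,0.656, 0,0,0,0,0,0,0.656, 0,0,0,0,0,0,0.656]'|grep finger; python3 mo.py
python3 -m handwheel '[0,0,0,0,0,0,0.658, 0,0,0,0,0,0,0.660, 0,0,0,0,0,0,0.662, 0,0,0,0,0,0,0.663, 0,0,0,0,0,0,0.664, 0,0,0,0,0,0,0.664, 0,0,0,0,0,0,0.664, 0,0,0,0,0,0,0.664]'|grep finger; python3 mo.py
python3 - <<'E'
from h import *
p,d=cap("scene"); g=arm.get_obs()["tool_pos"]; u,v=proj("scene",g).astype(int)
q=p[v-30:v+50,u-50:u+50]; S=cv2.cvtColor(q,cv2.COLOR_RGB2HSV)
np.savez("ease.npz",p=p)
# is shank still at level place? colour at predicted level socket and plumb socket
R=np.array(arm.get_obs()["orientation"]); b=g+[0,0,.025]
for nm,X in(("level",b+np.array([.982,.188,0])*.08),("plumb",b-[0,0,.08])):
    w=proj("scene",X).round().astype(int); print(nm,w,p[w[1]-1:w[1]+2,w[0]-1:w[0]+2].mean((0,1)))
E
```

```text
finger_gap: 0.657
finger_force: 32.8
11.45 M [ 0.004  0.12  -0.023] F [ 0.36  0.18 -1.8 ] gap 0.6574056827610494 ff 32.7693110704422
finger_gap: 0.665
finger_force: 21.3
12.25 M [0.017 0.053 0.009] F [-0.06  0.38 -2.53] gap 0.6648808530677771 ff 21.32565289735794
level [363 108] [113.33333333  22.44444444  18.77777778]
plumb [332 130] [160.11111111 124.88888889  31.55555556]
```

```bash

python3 -m handwheel '[0,0,0,0,0,0,0.666, 0,0,0,0,0,0,0.668, 0,0,0,0,0,0,0.669, 0,0,0,0,0,0,0.670, 0,0,0,0,0,0,0.670, 0,0,0,0,0,0,0.670, 0,0,0,0,0,0,0.670, 0,0,0,0,0,0,0.670]'|grep finger; python3 mo.py
python3 - <<'E'
from h import *
p,d=cap("scene"); g=arm.get_obs()["tool_pos"]; u,v=proj("scene",g).astype(int)
e=np.load("ease.npz")["p"]
f=lambda p:cv2.resize(p[v-60:v+70,u-50:u+50,::-1],None,fx=4,fy=4,interpolation=cv2.INTER_CUBIC)
cv2.imwrite("pics/ease.png",np.hstack([f(e),f(p)]))
E
```

```text
finger_gap: 0.673
finger_force: 12.8
13.1 M [-0.062  0.039 -0.049] F [ 0.12 -0.01 -1.53] gap 0.6732283904942661 ff 12.807839959859848
```

View pics/ease.png

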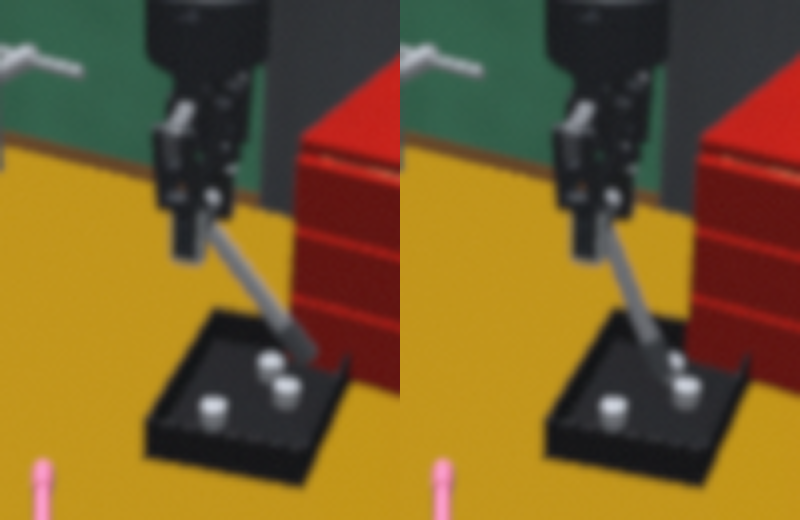

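The shank is swinging down under friction: the socket moved from (295,345) to (655,365), about 70% down. I'll ease a bit more.

```bash
cat > ang.py <<'E'
from h import *
# shank angle from dark socket/grey shank in scene image: sample along candidate angles
p,d=cap("scene"); o=arm.get_obs(); g=o["tool_pos"]; R=np.array(o["orientation"]); b=g-R[:,2]*.025
np.savez("ease.npz",p=p)
S=cv2.cvtColor(p,cv2.COLOR_RGB2HSV)[:,:,1]
a=R[:,0]*np.array([1,1,0]); 
for th in range(30,130,5):
    t=np.radians(th); D=a*np.cos(t)-np.array([0,0,1])*np.sin(t)
    v=[S[tuple(proj("scene",b+D*s).round().astype(int)[::-1])] for s in np.linspace(.035,.085,9)]
    if np.mean(v)<90: print(th,np.mean(v).round())
E
python3 -m handwheel '[0,0,0,0,0,0,0.671, 0,0,0,0,0,0,0.672, 0,0,0,0,0,0,0.673, 0,0,0,0,0,0,0.673, 0,0,0,0,0,0,0.673, 0,0,0,0,0,0,0.673, 0,0,0,0,0,0,0.673, 0,0,0,0,0,0,0.673]'|grep finger; python3 ang.py
python3 -m handwheel '[0,0,0,0,0,0,0.674, 0,0,0,0,0,0,0.674, 0,0,0,0,0,0,0.675, 0,0,0,0,0,0,0.675, 0,0,0,0,0,0,0.675, 0,0,0,0,0,0,0.675, 0,0,0,0,0,0,0.675, 0,0,0,0,0,0,0.675]'|grep finger; python3 ang.py
```

```text
finger_gap: 0.675
finger_force: 8.6
75 37.0
80 11.0
finger_gap: 0.677
finger_force: 5.7
80 18.0
85 19.0
```

```bash

python3 -m handwheel '[0,0,0,0,0,0,0.676, 0,0,0,0,0,0,0.676, 0,0,0,0,0,0,0.6765, 0,0,0,0,0,0,0.6765, 0,0,0,0,0,0,0.677, 0,0,0,0,0,0,0.677, 0,0,0,0,0,0,0.677, 0,0,0,0,0,0,0.677]'|grep finger; python3 ang.py; python3 mo.py

```

```text
finger_gap: 0.681
finger_force: 2.9
85 19.0
90 24.0
15.7 M [ 0.015 -0.014 -0.052] F [-0.09 -0.75 -2.76] gap 0.6772068590940856 ff 2.912679500877857
```

Within about 3° of plumb. Regripping, then turning and carrying to the rack.

```bash

python3 -m handwheel '[0,0,0,0,0,0,0.677, 0,0,0,0,0,0,0.677, 0,0,0,0,0,0,0.66, 0,0,0,0,0,0,0.63, 0,0,0,0,0,0,0.5, 0,0,0,0,0,0,0, 0,0,0,0,0,0,0, 0,0,0,0,0,0,0]'|grep finger; python3 ang.py
python3 - <<'E'
import numpy as np
yaw=np.radians(-3.5); nx=np.array([np.cos(yaw),np.sin(yaw)]); ay=np.array([-nx[1],nx[0]])
m=np.array([.5717,-.1020]); print("hang spot",m+ay*.035,"stop face",m-ay*.044,"stop mid",m-ay*.056)
E
python3 go.py 0.574 -0.067 0.294 -3.5
```

```text
finger_gap: 0.637
finger_force: 63.3
85 22.0
90 21.0
hang spot [ 0.5738367  -0.06706528] stop face [ 0.56901386 -0.14591793] stop mid [ 0.56828128 -0.15789555]
t 16.55 p [0.4989 0.2502 0.2954] gap 0.634 F [ 0.6 -0.1 -2. ] ff 63.3 q [ 0.37 -0.11  1.78  0.    1.47  1.75]
shift units (tool axes now) [ 0.57 13.03  0.05] (after turn axes) [-12.48   3.78   0.05] turn units [ -0.     0.   -16.51]
```

```bash

python3 -m handwheel '[0.04,0.4,0,0,0,0,0, 0.04,0.8,0,0,0,0,0, 0.04,1,0,0,0,0,0, 0.04,1,0,0,0,0,0, 0.04,1,0,0,0,0,0, 0.04,1,0,0,0,0,0, 0.04,1,0,0,0,0,0, 0.04,1,0,0,0,0,0]'|grep pos
python3 -m handwheel '[0.04,1,0,0,0,0,0, 0.04,1,0,0,0,0,0, 0.04,1,0,0,0,0,0, 0.04,1,0,0,0,0,0, 0.04,0.8,0,0,0,0,0, 0.04,0.6,0,0,0,0,0, 0.04,0.3,0,0,0,0,0, 0,0.13,0,0,0,-0.4,0]'|grep pos
python3 -m handwheel '[0,0,0,0,0,-0.9,0, 0,0,0,0,0,-1,0, 0,0,0,0,0,-1,0, 0,0,0,0,0,-1,0, 0,0,0,0,0,-1,0, 0,0,0,0,0,-1,0, 0,0,0,0,0,-1,0, 0,0,0,0,0,-1,0]'|grep pos
python3 -m handwheel '[0,0,0,0,0,-1,0, 0,0,0,0,0,-1,0, 0,0,0,0,0,-1,0, 0,0,0,0,0,-1,0, 0,0,0,0,0,-1,0, 0,0,0,0,0,-1,0, 0,0,0,0,0,-1,0, 0,0,0,0,0,-1,0]'|grep pos
python3 go.py 0.5738 -0.067 0.294 -3.5
```

```text
tool_pos: [0.5406, 0.0732, 0.2954]
tool_pos: [0.5749, -0.0677, 0.2953]
tool_pos: [0.5747, -0.0665, 0.2953]
tool_pos: [0.5747, -0.0665, 0.2954]
t 19.75 p [ 0.5747 -0.0665  0.2954] gap 0.638 F [-0.6  0.2 -2.5] ff 63.5 q [-0.21 -0.07  1.74  0.    1.47 -0.13]
shift units (tool axes now) [-0.02 -0.03  0.05] (after turn axes) [-0.02 -0.03  0.05] turn units [-0.   -0.   -0.16]
```

```bash
python3 - <<'E'
from h import *
p,d=cap("scene"); np.savez("s2.npz",p=p,d=d); o=arm.get_obs(); g=o["tool_pos"]
q=cv2.resize(p[:,:,::-1],None,fx=6,fy=6,interpolation=cv2.INTER_CUBIC)
def dot(X,c):
    u=(proj("scene",X)+.5)*6; cv2.circle(q,tuple(int(x) for x in u),3,c,-1)
for z in(.0,.06,.105,.12): dot(g+[0,0,.022-z],(0,0,255))
yaw=np.radians(-3.5); nx=np.array([np.cos(yaw),np.sin(yaw),0]); ay=np.array([-nx[1],nx[0],0]); m=np.array([.5717,-.102,.15])
for s in(-.044,0,.035,.08,.12):
    for x in(-.0205,-.0115,.0115,.0205): dot(m+ay*s+nx*x,(0,255,0) if s!=.035 else (255,0,255))
for s in(.12,):
    for x in(-.031,.031): dot(m+ay*s+nx*x+[0,0,.006],(255,255,0))
u=((proj("scene",g)+.5)*6).astype(int); c=q[u[1]-150:u[1]+450,u[0]-400:u[0]+300]
cv2.imwrite("pics/al.png",c); print(u/6)
E
```

```text
[290.         185.83333333]
```

View pics/al.png

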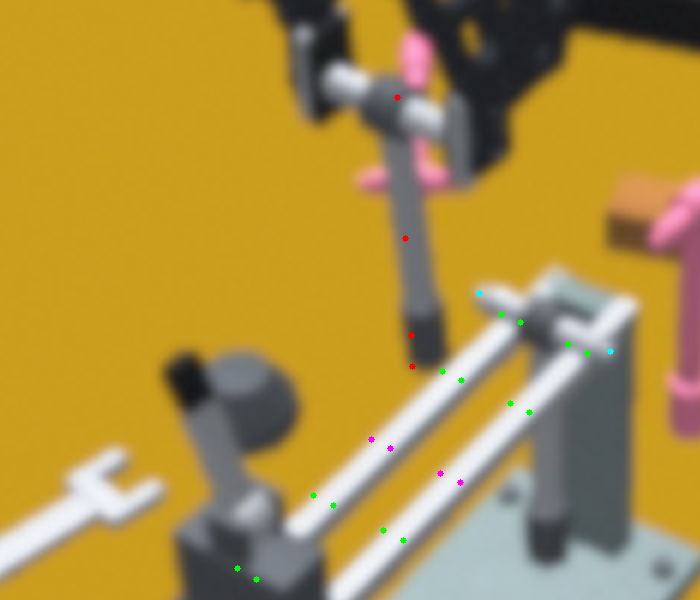

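```bash
python3 - <<'E'
from h import *
from scipy.ndimage import map_coordinates as mc
V=cv2.cvtColor(np.load("s2.npz")["p"],cv2.COLOR_RGB2HSV).astype(float); S=V[:,:,1]
yaw=np.radians(-3.5); nx=np.array([np.cos(yaw),np.sin(yaw),0]); ay=np.array([-nx[1],nx[0],0]); m=np.array([.5717,-.102,.15])
xs=np.arange(-.035,.0351,.001)
for s in(-.02,0,.02,.04,.06,.08):
    uv=np.array([proj("scene",m+ay*s+nx*x) for x in xs]); pr=mc(S,[uv[:,1],uv[:,0]],order=1)
    k=pr<90; e=np.flatnonzero(np.diff(k.astype(int))); print(s,[round(xs[i]*1000+.5) for i in e])
z=np.load("top0.npz"); S=cv2.cvtColor(z["p"],cv2.COLOR_RGB2HSV)[:,:,2].astype(float)
print("top V profile")
for s in(-.02,0,.02,.04,.06,.08):
    uv=np.array([proj("top",m+ay*s+nx*x) for x in xs]); pr=mc(S,[uv[:,1],uv[:,0]],order=1)
    k=pr>(130); e=np.flatnonzero(np.diff(k.astype(int))); print(s,[round(xs[i]*1000+.5) for i in e])
E
```

```text
-0.02 [0, 12, 28, 33]
0 [-20, -4, 12, 28, 32]
0.02 [-20, -4, 12, 28, 32]
0.04 [-20, -4, 12, 28, 33]
0.06 [-20, -4, 12, 27]
0.08 [-34, -26, -22, -4, 12]
top V profile
-0.02 [-17, -11, 16, 21]
0 [-18, -11, 15, 21]
0.02 [-16, -10, 14, 22]
0.04 [-17, -10, 15, 22]
0.06 [-16, -10, 15, 24]
0.08 [-17, -11, 15, 22]
```

```bash
python3 - <<'E'
from h import *
p=np.load("s2.npz")["p"]; S=cv2.cvtColor(p,cv2.COLOR_RGB2HSV)[:,:,1].astype(float)
g=arm.get_obs()["tool_pos"]
A=[]
for v in range(194,228):
    # predicted u on the row
    zz=min(np.arange(0,.14,.001),key=lambda z:abs(proj("scene",g+[0,0,.022-z])[1]-v)); up=proj("scene",g+[0,0,.022-zz])[0]
    r=np.arange(int(up)-6,int(up)+9); f=np.interp(np.arange(r[0],r[-1],.1),r,S[v,r]); x=np.arange(r[0],r[-1],.1)
    k=x[f<110]
    if len(k): A.append([v,up,k.min(),k.max(),(k.min()+k.max())/2-up]); print(v,round(zz,3),*np.round(A[-1][1:],2))
E
```

```text
194 0.044 290.07 287.8 293.6 0.63
195 0.047 290.13 288.1 293.5 0.67
196 0.049 290.18 288.2 293.6 0.72
197 0.052 290.24 288.3 293.8 0.81
198 0.055 290.31 288.4 293.9 0.84
199 0.057 290.35 288.6 294.1 1.0
200 0.06 290.41 288.7 294.2 1.04
201 0.063 290.48 288.9 294.3 1.12
202 0.065 290.52 289.1 294.5 1.28
203 0.068 290.59 289.3 294.6 1.36
204 0.071 290.65 289.4 294.7 1.4
205 0.073 290.69 289.5 294.8 1.46
206 0.076 290.75 289.6 294.9 1.5
207 0.079 290.82 289.7 295.2 1.63
208 0.082 290.88 289.9 295.4 1.77
209 0.084 290.92 290.0 295.7 1.93
210 0.087 290.98 289.9 296.1 2.02
211 0.09 291.04 289.8 296.4 2.06
212 0.093 291.11 289.9 296.4 2.04
213 0.096 291.17 290.2 296.3 2.08
214 0.098 291.21 290.6 296.4 2.29
215 0.101 291.27 290.8 296.5 2.38
216 0.104 291.33 291.0 296.6 2.47
217 0.107 291.39 291.1 296.7 2.51
218 0.11 291.45 291.3 296.8 2.6
219 0.113 291.51 291.4 296.9 2.64
220 0.116 291.57 291.6 298.9 3.68
221 0.119 291.63 292.5 298.9 4.07
222 0.122 291.69 295.3 298.9 5.41
223 0.124 291.73 294.9 298.9 5.17
224 0.127 291.79 294.1 298.9 4.71
225 0.13 291.85 293.1 298.9 4.15
226 0.133 291.91 292.1 298.9 3.59
227 0.136 291.97 291.1 298.9 3.03
```

Relative measurement: the wrench sits about 2 mm short in rack x, in agreement between both cameras. The shank leans about 5° towards +y, along the slot, so it's harmless. I'll correct and start lowering.

```bash

python3 -m handwheel '[0,0.08,0,0,0,-0.16,0, 0,0,0.3,0,0,0,0, 0,0,0.5,0,0,0,0, 0,0,0.5,0,0,0,0, 0,0,0.5,0,0,0,0, 0,0,0.4,0,0,0,0, 0,0,0.2,0,0,0,0, 0,0,0,0,0,0,0]'; python3 mo.py
python3 - <<'E'
from h import *
p,d=cap("scene"); np.savez("s3.npz",p=p,d=d); g=arm.get_obs()["tool_pos"]
u=((proj("scene",g-[0,0,.05]))).astype(int); c=p[u[1]-50:u[1]+50,u[0]-60:u[0]+60,::-1]
cv2.imwrite("pics/in.png",cv2.resize(c,None,fx=5,fy=5,interpolation=cv2.INTER_CUBIC))
E
```

```text
clock: 20.6
tool_pos: [0.5762, -0.067, 0.2339]
orientation: [[0.065, 0.998, -0.002], [0.998, -0.065, 0.0], [0.0, -0.002, -1.0]]
contact_force: [0.8, -0.6, -1.6]
finger_gap: 0.636
finger_force: 63.5
20.6 M [ 0.023 -0.019 -0.004] F [ 0.78 -0.55 -1.61] gap 0.6357989862784118 ff 63.49777579307556
```

View pics/in.png

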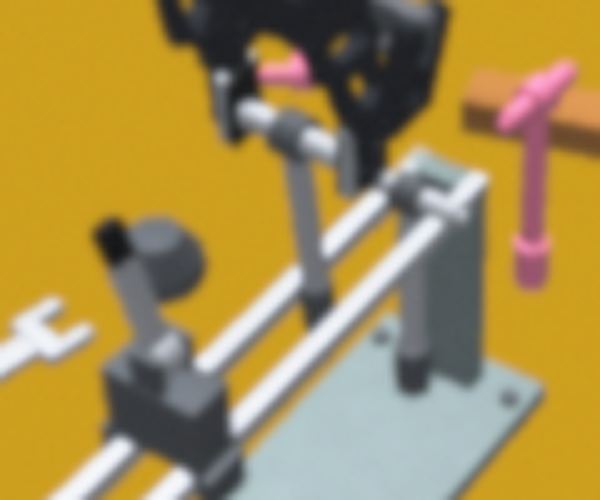

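The socket at (315,305) is in the slot between the rails, well clear of stop and spare. No contact force. Lowering on.

```bash

python3 -m handwheel '[0,0,0.3,0,0,0,0, 0,0,0.5,0,0,0,0, 0,0,0.6,0,0,0,0, 0,0,0.6,0,0,0,0, 0,0,0.6,0,0,0,0, 0,0,0.4,0,0,0,0, 0,0,0.25,0,0,0,0, 0,0,0,0,0,0,0]'; python3 mo.py

```

```text
clock: 21.45
tool_pos: [0.5762, -0.0669, 0.1527]
orientation: [[0.065, 0.998, -0.002], [0.998, -0.065, 0.0], [0.0, -0.002, -1.0]]
contact_force: [-0.3, -0.6, -2.8]
finger_gap: 0.639
finger_force: 63.6
21.45 M [ 0.012 -0.021 -0.002] F [-0.27 -0.6  -2.82] gap 0.6391125727733274 ff 63.56863975524902
```

```bash

python3 -m handwheel '[0,0,0.15,0,0,0,0, 0,0,0.15,0,0,0,0, 0,0,0.15,0,0,0,0, 0,0,0.1,0,0,0,0, 0,0,0,0,0,0,0, 0,0,0,0,0,0,0, 0,0,0,0,0,0,0, 0,0,0,0,0,0,0]' | grep pos; python3 mo.py
python3 -m handwheel '[0,0,0.04,0,0,0,0, 0,0,0,0,0,0,0, 0,0,0.04,0,0,0,0, 0,0,0,0,0,0,0, 0,0,0,0,0,0,0, 0,0,0,0,0,0,0, 0,0,0,0,0,0,0, 0,0,0,0,0,0,0]' | grep pos; python3 mo.py

```

```text
tool_pos: [0.5769, -0.0671, 0.1406]
22.25 M [-0.005  0.003 -0.011] F [ 0.83  0.13 -1.94] gap 0.6363945985924135 ff 63.58123183250427
tool_pos: [0.5768, -0.0671, 0.1384]
23.05 M [ 0.015 -0.027 -0.035] F [ 0.11 -0.16 -2.67] gap 0.6379349230311313 ff 63.581424951553345
```

```bash

python3 -m handwheel '[0,0,0.04,0,0,0,0, 0,0,0,0,0,0,0, 0,0,0.04,0,0,0,0, 0,0,0,0,0,0,0, 0,0,0,0,0,0,0, 0,0,0,0,0,0,0, 0,0,0,0,0,0,0, 0,0,0,0,0,0,0]' | grep pos; python3 mo.py
python3 -m handwheel '[0,0,0.04,0,0,0,0, 0,0,0,0,0,0,0, 0,0,0.02,0,0,0,0, 0,0,0,0,0,0,0, 0,0,0,0,0,0,0, 0,0,0,0,0,0,0, 0,0,0,0,0,0,0, 0,0,0,0,0,0,0]' | grep pos; python3 mo.py

```

```text
tool_pos: [0.5767, -0.0671, 0.1364]
23.85 M [ 0.049  0.004 -0.026] F [-0.23  0.43 -1.56] gap 0.6357954705671642 ff 63.58215093612671
tool_pos: [0.577, -0.0671, 0.1354]
24.65 M [-0.02   0.398 -0.029] F [-2.09 -0.26  4.17] gap 0.6338798995614859 ff 63.867870569229126
```

The bar touches the rails. Releasing gradually.

```bash

python3 -m handwheel '[0,0,0,0,0,0,0.65, 0,0,0,0,0,0,0.665, 0,0,0,0,0,0,0.675, 0,0,0,0,0,0,0.68, 0,0,0,0,0,0,0.69, 0,0,0,0,0,0,0.72, 0,0,0,0,0,0,0.8, 0,0,0,0,0,0,0.9]' | grep pos; python3 mo.py
python3 -m handwheel '[0,0,0,0,0,0,1, 0,0,-0.2,0,0,0,1, 0,0,-0.5,0,0,0,1, 0,0,-0.8,0,0,0,1, 0,0,-1,0,0,0,1, 0,0,-1,0,0,0,1, 0,0,-1,0,0,0,1, 0,0,-1,0,0,0,1]' | grep pos; python3 mo.py
python3 -m handwheel '[0,0,-1,0,0,0,0.5, 0,0,-0.5,0,0,0,0, -0.5,0,0,0,0,0,0, -1,0,0,0,0,0,0, -1,0,0,0,0,0,0, -1,0,0,0,0,0,0, -1,0,0,0,0,0,0, -1,0,0,0,0,0,0]' | grep pos; python3 mo.py
python3 - <<'E'
from h import *
for n in("scene","top"):
    p,d=cap(n); np.savez(n+"4.npz",p=p,d=d)
    u=proj(n,[.573,-.1,.17]).astype(int); c=p[u[1]-48:u[1]+48,u[0]-65:u[0]+65,::-1]
    cv2.imwrite(f"pics/{n}4.png",cv2.resize(c,None,fx=6,fy=6,interpolation=cv2.INTER_CUBIC)[:575]); print(u)
a=cv2.imread("pics/scene4.png");b=cv2.imread("pics/top4.png")
cv2.imwrite("pics/hang.png",cv2.resize(np.vstack([a,b]),None,fx=.52,fy=.52))
E
```

```text
tool_pos: [0.5766, -0.0671, 0.1347]
25.45 M [ 0.004 -0.038  0.064] F [0.37 0.66 0.02] gap 0.9008096098555932 ff 0.0
tool_pos: [0.5768, -0.0671, 0.2749]
26.25 M [-0.01  -0.046 -0.004] F [ 0.01 -0.34  0.4 ] gap 0.9988557579344813 ff 0.0
tool_pos: [0.5667, -0.2059, 0.3078]
27.05 M [ 0.033  0.025 -0.064] F [ 0.04 -0.57 -0.32] gap -0.002163079981104925 ff 0.0
[283 239]
[381 206]
```

View pics/hang.png

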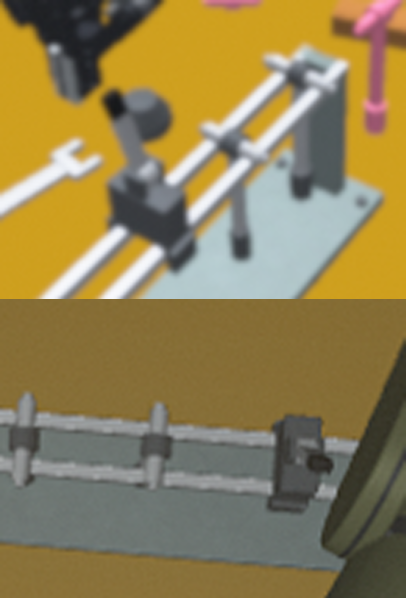

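The wrench hangs plumb across both rails, midway: scene crop (235,145), top crop (156,445), stop at (300,460), spare untouched. Next I'll measure the gaps and plan the push.

```bash
cat > rk.py <<'E'
from h import *
yaw=np.radians(-3.5); nx=np.array([np.cos(yaw),np.sin(yaw),0]); ay=np.array([-nx[1],nx[0],0]); m=np.array([.5735,-.102,.15])
def W(x,s,z): return m+nx*x+ay*s+np.array([0,0,z])
def cloud(n,z):
    d=z["d"]; u0,v0=proj(n,W(0,0,.03)).astype(int); A=[]
    for v in range(max(v0-60,0),min(v0+60,400)):
        for u in range(max(u0-95,0),min(u0+95,640)):
            if d[v,u]>0:
                X=at(n,u,v,d[v,u])-m; A.append([X@nx,X@ay,X[2]])
    return np.array(A)*1000
def rep(A,nm,zl,zh,sl,sh,xl=-40,xh=40):
    k=(A[:,2]>zl)&(A[:,2]<zh)&(A[:,1]>sl)&(A[:,1]<sh)&(A[:,0]>xl)&(A[:,0]<xh); B=A[k]
    if k.sum(): print(nm,k.sum(),"x",np.percentile(B[:,0],[2,50,98]).round(1),"s",np.percentile(B[:,1],[2,50,98]).round(1),"z",np.percentile(B[:,2],[2,50,98]).round(1))
E
python3 - <<'E'
from rk import *
for n in("top","scene"):
    A=cloud(n,np.load(n+"4.npz")); print(n)
    rep(A,"bar",6,25,0,60); rep(A,"spare",6,25,100,140); rep(A,"stop",32,46,-90,-20); rep(A,"lever",70,125,-90,-20); rep(A,"face",5,36,-90,-20)
for x,s,z in((0,-.1,.045),(0,-.1,.018)): print(W(x,s,z).round(4))
E
python3 go.py $(python3 -c "
from rk import *
print(*W(0,-.1,.06))") -3.5 34
```

```text
top
bar 179 x [-24.9   0.7  27.3] s [25.2 33.6 42. ] z [ 6.9 13.  19.3]
spare 193 x [-28.9  -1.8  26.8] s [111.2 120.5 129.3] z [ 6.9 12.5 18.1]
stop 205 x [-25.9  -9.3  22.7] s [-67.4 -53.6 -44.1] z [32.9 40.6 44.9]
lever 67 x [-24.9 -18.   -4.1] s [-62.8 -54.6 -50.2] z [ 71.7 109.6 115.9]
face 86 x [-26.5 -13.1  22.4] s [-67.3 -44.6 -43.8] z [ 5.4 19.8 35.4]
scene
bar 127 x [-24.1   4.8  30.2] s [22.7 29.6 37.7] z [ 6.3 10.6 16.3]
spare 115 x [-28.1   2.3  28.1] s [110.  116.7 125.6] z [ 6.2 10.2 15.8]
stop 196 x [-25.    7.9  23.9] s [-71.3 -64.5 -47.7] z [32.6 39.  44.1]
lever 149 x [-24.1 -13.8  -5.5] s [-65.5 -61.  -52.9] z [ 71.3  94.7 113.9]
face 258 x [-23.8  10.3  24.5] s [-71.8 -69.9 -48.9] z [ 6.3 20.8 35.4]
[ 0.5674 -0.2018  0.195 ]
[ 0.5674 -0.2018  0.168 ]
t 27.15 p [ 0.5665 -0.2073  0.3076] gap 0.001 F [ 0.1  0.5 -0.1] ff 0.0 q [-0.44 -0.01  1.67 -0.    1.49 -0.37]
shift units (tool axes now) [0.22 0.03 3.91] (after turn axes) [-2.    0.02  3.36] turn units [-0.01  7.42 -0.11]
```

```bash

python3 -m handwheel '[0,0,0,0,0.7,0,0, 0,0,0,0,0.96,0,0, 0,0,0,0,0.96,0,0, 0,0,0,0,0.96,0,0, 0,0,0,0,0.96,0,0, 0,0,0,0,0.96,0,0, 0,0,0,0,0.96,0,0, 0,0,0,0,0.96,-0.1,0]'; 
python3 go.py $(python3 -c "
from rk import *
print(*W(0,-.1,.018))") -3.5 34
```

```text
clock: 27.95
tool_pos: [0.5674, -0.204, 0.3088]
orientation: [[0.046, 0.998, 0.035], [0.825, -0.058, 0.562], [0.563, 0.003, -0.827]]
contact_force: [0.1, -0.4, -0.3]
finger_gap: 0.002
finger_force: 0.0
t 27.95 p [ 0.5674 -0.204   0.3088] gap 0.002 F [ 0.1 -0.4 -0.3] ff 0.0 q [-0.65  0.14  1.59  0.5   1.76 -0.59]
shift units (tool axes now) [-3.1  -0.02  4.71] (after turn axes) [-3.08 -0.    4.72] turn units [ 0.01 -0.05  0.05]
```

```bash

python3 -m handwheel '[-0.3,0,0.46,0,0,0,0, -0.45,0,0.68,0,0,0,0, -0.5,0,0.76,0,0,0,0, -0.5,0,0.76,0,0,0,0, -0.5,0,0.76,0,0,0,0, -0.45,0,0.68,0,0,0,0, -0.4,0,0.6,0,0,0,0, 0,0,0,0,0,0,0]' | grep -E "pos|force"
python3 go.py $(python3 -c "
from rk import *
print(*W(0,-.08,.018))") -3.5 34
```

```text
tool_pos: [0.5668, -0.2014, 0.1652]
contact_force: [0.0, -0.3, -0.7]
finger_force: 0.0
t 28.75 p [ 0.5668 -0.2014  0.1652] gap 0.001 F [ 0.  -0.3 -0.7] ff 0.0 q [-0.65  0.24  1.72  0.48  1.55 -0.69]
shift units (tool axes now) [0.71 0.03 0.35] (after turn axes) [0.71 0.02 0.34] turn units [-0.04 -0.04  0.03]
```

```bash

python3 -m handwheel '[0.17,0,0,0,0,0,0, 0.16,0,0.11,0,0,0,0, 0.16,0,0.11,0,0,0,0, 0.16,0,0.11,0,0,0,0, 0.25,0,0.17,0,0,0,0, 0.25,0,0.17,0,0,0,0, 0.25,0,0.17,0,0,0,0, 0.25,0,0.17,0,0,0,0]' | grep -E "pos|force"
cat > chk.py <<'E'
from rk import *
o=arm.get_obs(); X=o["tool_pos"]-m; print("TCP x,s,z mm",[round(float(v*1000),1) for v in(X@nx,X@ay,X[2])],"F",np.round(o["contact_force"],1),"t",o["clock"])
for n in("top","scene"):
    p,d=cap(n); np.savez(n+"5.npz",p=p,d=d); A=cloud(n,dict(d=d)); print(n)
    rep(A,"bar",6,19,15,60); rep(A,"spare",6,25,100,140); rep(A,"stop",32,46,-70,27,-28,28); rep(A,"face",10,32,-70,26,-26,26); rep(A,"lever",70,125,-90,40)
E
python3 chk.py
```

```text
tool_pos: [0.5716, -0.1542, 0.1718]
contact_force: [-0.0, -2.2, 2.1]
finger_force: 1.4
TCP x,s,z mm [1.3, -52.3, 21.8] F [-0.  -2.2  2.1] t 29.55
top
bar 171 x [-24.9   0.9  27.5] s [25.2 33.6 41.6] z [ 6.7 12.5 17.9]
spare 191 x [-30.2  -1.7  26.8] s [111.6 120.4 129.2] z [ 7.4 12.5 18.2]
stop 271 x [-25.9  -6.   22.7] s [-60.3 -33.1 -19.2] z [33.6 40.7 45.2]
face 59 x [-25.9  -7.4  19. ] s [-47.8 -19.1  25.7] z [10.8 19.2 31.6]
lever 515 x [-37.4  -5.4  38.5] s [-89.4 -77.4 -25.4] z [ 70.6  87.6 114.5]
scene
bar 127 x [-25.3   4.3  27.9] s [22.5 29.7 38.6] z [ 6.7 10.9 15.9]
spare 114 x [-28.3   1.9  27.5] s [109.6 116.9 125.7] z [ 6.5 10.2 15.8]
stop 149 x [-23.9   9.9  24.1] s [-44.6 -35.8 -21.4] z [33.6 39.5 44.9]
face 88 x [-3.  22.7 24.3] s [-44.7 -34.4  25.3] z [10.4 18.7 31.1]
lever 178 x [-24.  -11.8  24.8] s [-87.7 -36.1 -26.8] z [ 70.5  91.7 112.4]
```

```bash

python3 -m handwheel '[0.22,0,0.16,0,0,0,0, 0.22,0,0.16,0,0,0,0, 0.22,0,0.16,0,0,0,0, 0.22,0,0.15,0,0,0,0, 0.22,0,0.15,0,0,0,0, 0.15,0,0.1,0,0,0,0, 0.08,0,0.05,0,0,0,0, 0,0,0,0,0,0,0]' | grep -E "pos|force"
python3 chk.py
```

```text
tool_pos: [0.5735, -0.1135, 0.1704]
contact_force: [-0.2, -0.6, -0.1]
finger_force: 0.0
TCP x,s,z mm [0.7, -11.4, 20.4] F [-0.2 -0.6 -0.1] t 30.45
top
bar 190 x [-26.6  -0.3  27.2] s [19.5 32.6 41.6] z [ 6.7 12.8 18.1]
spare 193 x [-28.1  -2.   26.5] s [111.1 120.3 129.3] z [ 7.2 12.2 19.4]
stop 268 x [-25.6  -5.9  22.9] s [-21.9   5.1  20.4] z [32.9 40.7 45.3]
face 50 x [-26.   -8.4  19.9] s [-18.2  20.2  25.4] z [11.8 20.9 31.6]
lever 872 x [-38.5  -8.   38.4] s [-74.2 -47.6  11.6] z [ 71.2 101.6 122.7]
scene
bar 36 x [ 8.5 22.3 29.9] s [16.8 30.8 40. ] z [ 6.3  9.9 15.3]
spare 112 x [-28.2   1.2  27.4] s [110.2 116.7 124.8] z [ 6.3 10.5 15.9]
stop 130 x [-23.7   9.1  24.2] s [-4.1  5.5 19. ] z [33.9 39.5 45. ]
face 64 x [14.3 22.9 24.4] s [-5.1  2.6 16.9] z [10.3 20.4 30.8]
lever 259 x [-22.5  -5.5  39.5] s [-86.4   1.1  13.1] z [ 72.   98.8 123. ]
```

```bash

python3 -m handwheel '[0.08,0,0.06,0,0,0,0, 0,0,0,0,0,0,0, -0.33,0,-0.23,0,0,0,0, -0.66,0,-0.45,0,0,0,0, 0.1,0,-0.9,0,0,0,0, 0.4,0,-0.9,0,0,0,0, 0.56,0,-0.83,0,0,0,0, 0.56,0,-0.83,0,0,0,0]' | grep -E "pos|force"
python3 -m handwheel '[0.5,0,-0.75,0,0,0,0, 0,0,0,0,-0.9,0,0, 0,0,0,0,-1,0,0, 0,0,0,0,-1,0,0, 0,0,0,0,-1,0,0, 0,0,0,0,-1,0,0, 0,0,0,0,-1,0,0, 0,0,0,0,-1,0,0]' | grep -E "pos|force"
python3 chk.py
python3 go.py $(python3 -c "
from rk import *
print(*W(.04,.012,.18))") -3.5
```

```text
tool_pos: [0.5706, -0.1582, 0.2659]
contact_force: [-0.2, 0.6, 0.8]
finger_force: 0.0
tool_pos: [0.5708, -0.158, 0.2882]
contact_force: [-0.8, 0.7, -0.7]
finger_force: 0.0
TCP x,s,z mm [0.7, -56.1, 138.2] F [-0.8  0.7 -0.7] t 32.15
top
bar 193 x [-25.8  -0.8  27. ] s [20.9 32.8 42. ] z [ 6.4 12.4 18.4]
spare 190 x [-28.1  -2.4  26.1] s [111.2 120.5 129.4] z [ 6.8 12.4 18.8]
stop 199 x [-25.7 -10.4  22.8] s [-1.2 11.4 22.1] z [33.6 40.8 44.1]
face 46 x [-25.9 -11.2  19.9] s [ 2.7 22.  25.7] z [10.1 17.6 31.6]
lever 58 x [-24.9 -19.   -3.9] s [ 3.7 11.2 16.7] z [ 71.8 111.3 115.4]
scene
bar 38 x [13.5 23.  31.1] s [16.2 29.9 37.5] z [ 6.2  9.7 16.8]
spare 113 x [-28.1   1.7  27.6] s [110.1 116.6 124.8] z [ 6.3 10.2 16.1]
stop 175 x [-24.2   6.9  24.1] s [-3.2  2.6 19.7] z [32.6 38.7 44.4]
face 178 x [-24.2   9.8  24.3] s [-3.6 -1.6 20.3] z [10.6 21.2 31.6]
lever 136 x [-24.6 -13.1  -4.1] s [ 2.6  6.7 15.2] z [ 70.9  91.9 112.1]
t 32.25 p [ 0.5709 -0.1562  0.2882] gap -0.002 F [0.6 0.5 0.8] ff 0.0 q [-0.38 -0.03  1.71  0.04  1.47 -0.32]
shift units (tool axes now) [ 2.71  1.59 -1.55] (after turn axes) [ 2.65  1.57 -1.67] turn units [ 0.06 -0.52  0.05]
```

```bash

python3 -m handwheel '[0,0.2,-0.8,0.06,-0.52,0.05,0, 0,0.6,-0.5,0,0,0,0, 0,0.77,-0.3,0,0,0,0, 0.6,0,0,0,0,0,0, 0.9,0,0,0,0,0,0, 0.8,0,0,0,0,0,0, 0.35,0,0.4,0,0,0,0, 0,0,0.9,0,0,0,0]' | grep -E "pos|force"
python3 -m handwheel '[0,0,0.9,0,0,0,0, 0,0,0.8,0,0,0,0, 0,0,0.4,0,0,0,0, 0,0,0,0,0,0,0, 0,-0.2,0,0,0,0,0, 0,-0.2,0,0,0,0,0, 0,-0.2,0,0,0,0,0, 0,-0.2,0,0,0,0,0]' | grep -E "pos|force"
python3 chk.py |grep -E "TCP|lever"
python3 go.py $(python3 -c "
from rk import *
print(*W(-.025,.012,.095))") -3.5
```

```text
tool_pos: [0.6145, -0.0932, 0.2964]
contact_force: [-0.6, 0.3, 0.1]
finger_force: 0.0
tool_pos: [0.5937, -0.0924, 0.2437]
contact_force: [-0.2, 0.1, -0.9]
finger_force: 0.0
TCP x,s,z mm [19.6, 10.9, 93.7] F [-0.2  0.1 -0.9] t 33.85
lever 9 x [ 7.  13.7 17.3] s [17.5 18.2 22.1] z [101.8 105.9 124.2]
lever 281 x [-22.8   7.4  32.9] s [-0.5  4.8 15.8] z [ 71.8 104.9 124.3]
t 33.95 p [ 0.5934 -0.0923  0.2433] gap 0.002 F [0.6 0.2 0.5] ff 0.0 q [-0.24  0.01  1.75 -0.    1.38 -0.18]
shift units (tool axes now) [ 0.04 -1.77 -0.07] (after turn axes) [ 0.04 -1.77 -0.07] turn units [ 0.    0.   -0.02]
```

```bash

python3 -m handwheel '[0,-0.22,0,0,0,0,0, 0,-0.22,0,0,0,0,0, 0,-0.22,0,0,0,0,0, 0,-0.22,0,0,0,0,0, 0,-0.22,0,0,0,0,0, 0,-0.22,0,0,0,0,0, 0,-0.22,0,0,0,0,0, 0,-0.22,0,0,0,0,0]' | grep -E "pos|force"
python3 -m handwheel '[0,-0.2,0.1,0,0,0,0, 0,-0.2,0.2,0,0,0,0, 0,-0.2,0.2,0,0,0,0, 0,-0.2,0.2,0,0,0,0, 0,-0.1,0.2,0,0,0,0, 0,-0.05,0.2,0,0,0,0, 0,0,0.15,0,0,0,0, 0,0,0,0,0,0,0]' | grep -E "pos|force"
python3 chk.py |grep -E "TCP|lever|stop|bar"
```

```text
tool_pos: [0.5497, -0.0896, 0.2429]
contact_force: [3.4, -0.2, -0.6]
finger_force: 1.1
tool_pos: [0.5252, -0.088, 0.21]
contact_force: [-0.1, 0.5, -0.6]
finger_force: 0.0
TCP x,s,z mm [-49.0, 11.0, 60.0] F [-0.1  0.5 -0.6] t 35.55
bar 35 x [14.  23.7 29.7] s [15.3 30.1 38. ] z [ 6.8 10.2 18.8]
stop 173 x [-24.    8.6  24.3] s [-3.4  2.1 20.1] z [32.3 38.8 45. ]
lever 175 x [-39.2 -33.9  -9.7] s [-2.2  4.3 23.6] z [ 71.4 112.3 124.6]
```

```bash

python3 -m handwheel '[0,0,0.06,0,0,0,0, 0,0,0.06,0,0,0,0, 0,0,0.06,0,0,0,0, 0,0,0.06,0,0,0,0, 0,0,0,0,0,0,0, 0,0,0,0,0,0,0, 0,0,0,0,0,0,0, 0,0,0,0,0,0,0]' | grep -E "pos|force"
python3 -m handwheel '[0,0,0.04,0,0,0,0, 0,0,0.04,0,0,0,0, 0,0,0,0,0,0,0, 0,0,0,0,0,0,0, 0,0,0,0,0,0,0, 0,0,0,0,0,0,0, 0,0,0,0,0,0,0, 0,0,0,0,0,0,0]' | grep -E "pos|force"
```

```text
tool_pos: [0.5262, -0.0881, 0.2052]
contact_force: [-0.1, 0.8, -0.5]
finger_force: 0.0
tool_pos: [0.5263, -0.0881, 0.2039]
contact_force: [-1.2, 0.5, 5.4]
finger_force: 2.7
```

```bash

python3 -m handwheel '[0,0,0.04,0,0,0,0, 0,0,0,0,0,0,0, 0,0,0.03,0,0,0,0, 0,0,0,0,0,0,0, 0,0,0,0,0,0,0, 0,0,0,0,0,0,0, 0,0,0,0,0,0,0, 0,0,0,0,0,0,0]' | grep -E "pos|force"
```

```text
tool_pos: [0.5263, -0.0882, 0.2036]
contact_force: [-6.0, 1.8, 11.2]
finger_force: 5.4
```

The lever is firmly against its stop. Retreating and checking.

```bash

python3 -m handwheel '[0,0,-0.1,0,0,0,0, 0,0,-0.4,0,0,0,0, 0,0,-0.8,0,0,0,0, 0,0,-1,0,0,0,0, 0,-0.5,-1,0,0,0,0, 0,-1,-0.8,0,0,0,0, -0.5,-1,-0.3,0,0,0,0, -1,-1,0,0,0,0,0]' | grep -E "pos|force"
python3 -m handwheel '[-1,-0.5,0,0,0,0,0, -1,0,0,0,0,0,0, -1,0,0,0,0,0,0, -1,0,0,0,0,0,0, -1,0,0,0,0,0,0, -1,0,0,0,0,0,0, -0.5,0,0,0,0,0,0, 0,0,0,0,0,0,0]' | grep -E "pos|force"
python3 chk.py; python3 - <<'E'
from rk import *
for n in("top","scene"):
    A=cloud(n,np.load(n+"5.npz")); rep(A,"lever flat end",44,64,-10,30,-75,-30); rep(A,"gap-side",20,44,5,40,-30,30)
s,t=[np.load(n+"5.npz")["p"] for n in("scene","top")]
def cr(n,p,w,h):
    u=proj(n,W(0,.03,.02)).astype(int); return p[u[1]-h:u[1]+h,u[0]-w:u[0]+w,::-1]
# moved-things check: can/cones difference vs the start
for n,p in(("scene",s),("top",t)):
    q=np.load(n+"0.npz")["p"]
    for nm,X in(("cone",None),):
        pass
    df=np.abs(p.astype(int)-q).max(2)>60; k,l,st,ce=cv2.connectedComponentsWithStats(df.astype(np.uint8))
    print(n,[(tuple(ce[i].astype(int)),int(st[i,4])) for i in range(1,k) if st[i,4]>12])
o=np.hstack([cv2.resize(cr("scene",s,40,60),(400,600),interpolation=cv2.INTER_CUBIC),cv2.resize(cr("top",t,40,60),(400,600),interpolation=cv2.INTER_CUBIC)])
cv2.imwrite("pics/end.png",o)
E
```

```text
tool_pos: [0.4366, -0.1198, 0.3137]
contact_force: [1.0, -0.5, -0.0]
finger_force: 0.0
tool_pos: [0.4138, -0.2824, 0.3113]
contact_force: [0.1, 0.9, 0.3]
finger_force: 0.0
TCP x,s,z mm [-148.4, -189.8, 161.3] F [0.1 0.9 0.3] t 39.65
top
bar 201 x [-25.7   0.6  27.3] s [21.  32.8 41.9] z [ 6.3 12.4 18. ]
spare 193 x [-30.2  -1.8  26.1] s [111.2 120.3 129.3] z [ 7.  12.6 18.8]
stop 142 x [-25.7  11.2  23.1] s [-1.2 13.3 22.3] z [33.8 40.6 44.4]
face 41 x [-25.8  -3.8  18.6] s [10.4 22.  25.7] z [10.4 16.  31.1]
scene
bar 37 x [13.4 23.6 29.5] s [15.6 29.8 38.4] z [ 6.4 10.  17.4]
spare 112 x [-28.8   1.5  28. ] s [109.  116.8 124.3] z [ 6.7 10.4 15.7]
stop 173 x [-23.8   8.6  23.9] s [-3.6  2.3 20.5] z [32.3 38.7 44.3]
face 171 x [-24.1   8.9  24.6] s [-3.6 -1.4 19.1] z [10.7 20.9 30.7]
lever flat end 121 x [-65.2 -48.2 -31.1] s [ 4.1 10.5 16.5] z [50.1 54.6 58.6]
gap-side 104 x [-25.8   9.9  22.6] s [ 6.4 18.9 22.3] z [21.5 39.8 43.9]
lever flat end 89 x [-65.1 -48.7 -31.7] s [ 2.7  6.3 14.6] z [45.6 53.2 55.6]
gap-side 91 x [-20.7  18.1  24.7] s [ 5.3 12.8 21. ] z [20.9 38.6 42.2]
sc
[... 1239 characters left out ...]
00)), 31), ((np.int64(373), np.int64(199)), 21), ((np.int64(406), np.int64(202)), 33), ((np.int64(217), np.int64(224)), 85), ((np.int64(418), np.int64(209)), 25), ((np.int64(372), np.int64(215)), 17), ((np.int64(409), np.int64(218)), 52), ((np.int64(512), np.int64(278)), 3138), ((np.int64(377), np.int64(231)), 35), ((np.int64(603), np.int64(260)), 204), ((np.int64(227), np.int64(244)), 28), ((np.int64(212), np.int64(247)), 25), ((np.int64(549), np.int64(296)), 51), ((np.int64(535), np.int64(296)), 33), ((np.int64(529), np.int64(303)), 112), ((np.int64(520), np.int64(318)), 35), ((np.int64(491), np.int64(367)), 2647), ((np.int64(554), np.int64(391)), 30), ((np.int64(326), np.int64(398)), 45)]
```

View pics/end.png

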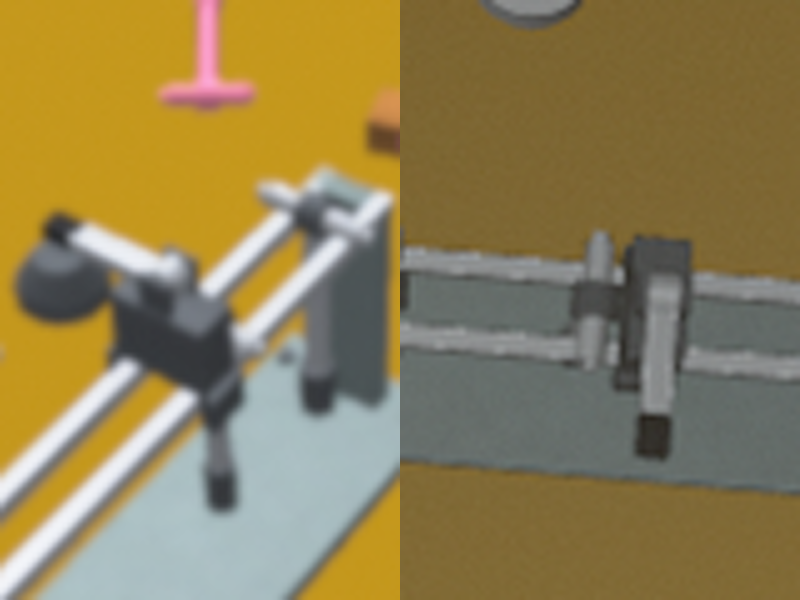

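The final view shows the wrench hanging plumb (bar at (597,300) in the right crop) next to the stop (655,300). The lever is flat towards the robot with its end at (653,437). The spare is still hanging, and neither the cones nor the can show any change. Handing in.

```bash
python3 -c "
from workcell import arm
print(arm.close_job())"
```

```text
the job is handed in; nothing more can be done
None
```

The job is handed in at about 40 s: the T-handle wrench hangs plumb on the rails, the stop sits about 5 mm from its crossbar with the cam lever flipped fully down, and the spare wrench, spray can and cones show no movement in the cameras. The regrip was about 3–6° short of vertical.

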